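Stand a bisque border tile on the decorator's easel

TASK

The long bisque tile lies on the ware board with its ribbed back up: stand it on end on the narrow ledge of the little table easel, centred and square behind the lip, leaning back against the two laths with its plain face out to the front, ready to be painted. Lower it gently onto the ledge, without letting it drop or shoving the easel, and leave the vases, jars and short kiln prop standing where they are. The gap between the firebrick and the long kiln prop is a good place to lean the tile while you change your grip.

Things in the scene. Friction and masses are not known exactly. Their poses are not given: they have to be found in the camera images.
- tile: Long tile of pale bisque, 150 x 65 x 11 mm, about 0.18 kg, loose: a 9 mm slab with four 2 mm high ribs along its back (142 x 6 mm, 8 and 24 mm either side of the middle). Origin: centre of the plain face. x along the length (ends alike), y along the 65 mm width, z out of the ribbed back; the plain face looks along -z. Starts flat on the board, ribs up.
- board: Pine ware board, 380 (x) x 250 (y) x 18 mm, fixed. Origin: centre of its underside, on the table; its top is at z = 18 mm. The long tile and two small vases stand on it.
- brick: Cream firebrick lying flat, 230 (x) x 115 (y) x 64 (z) mm, 1.3 kg, loose, mid table; origin under its centre, x points roughly away from the robot, y to its left. A jar stands on its far half. Between its left side (y = +57 mm) and the long prop is a gap of about 66 mm; the tile, let down end first into that gap, leans safely on the brick's top edge at some 48 degrees. May be moved.
- easel: Beech table easel, loose, 0.93 kg; origin on the table under it. Two runners 210 x 20 mm (x -90 to +120 mm, y = -75 and +75 mm); front looks along its -x, struts behind. Its ledge is clamped at a height that differs every time and is not measured: its top lies anywhere from z = 17 to 62 mm in the frame of easel_rest. The clamp does not give way. Feel for it with the tile.
- easel_rest: The easel's rest: two 14 mm laths centred 22 mm either side of its middle, leaning back 15 degrees. Origin: on the laths' front plane, mid width, 20 mm above the table. z up along the laths (they end at z = 145 mm), y across, x the normal pointing back. The ledge stands out square from the plane x = 0: 120 mm wide, 18 mm deep (x -18 mm to 0), then a lip 4 mm thick, 5 mm high.
- vase_a: Small vase, 72 mm wide, 82 mm high, 0.16 kg, on the far half of the ware board; origin under its centre. Bystander.
- vase_b: A second vase like the first, beside it. Bystander.
- jar_a: Glaze jar with white lid, 58 mm wide, 66 mm high, on the table to the right between the robot and the brick; origin under its centre. Bystander.
- jar_b: Glaze jar with white lid, 52 mm wide, 60 mm high, standing on top of the brick's far half; origin under its centre. Bystander.
- jar_c: Glaze jar with white lid, 58 mm wide, 66 mm high, on the table straight ahead of the robot; origin under its centre. Bystander.
- prop: Short kiln prop, a pale square post 38 x 38 x 60 mm, 0.15 kg, standing on the table between the robot and the long prop; origin under its centre. Bystander.
- long_prop: Pale square kiln post lying flat on the table left of the brick and along it, 230 (x) x 38 (y) x 38 (z) mm, 0.6 kg, loose; origin under its centre. It stops the foot of a tile that leans on the brick. May be moved.

How it is judged:
At the end, for the whole second after the job is handed in: The tile stands still on the easel's ledge behind the lip, leaning on the laths: its length within 0.12 rad of the laths, plain face to the front, within 15 mm of the middle; the easel upright and within 30 mm of where it stood (contact force between tile and easel above 0.3 N and angle between the x axis of tile and the z axis of easel_rest, either way round below 0.12 rad and angle between tile's own z axis and vertical above 1.7 rad and x of tile in the frame of easel_rest between -0.021 and -0.006 m and y of tile in the frame of easel_rest between -0.015 and 0.015 m and z of tile in the frame of easel_rest between 0.088 and 0.142 m and linear speed of tile below 0.02 m/s and angle between easel's own z axis and vertical below 0.05 rad and distance of easel from where it was at the start of the episode below 0.03 m); the robot touches nothing.
It fails at once if the tile is set down roughly or pressed on the easel with more than 40 N (contact force between tile and easel above 40 N).
It fails at once if the tile is let fall onto the easel (more than about 5 mm) instead of being lowered onto its ledge (distance between tile and easel_rest below 0.2 m and contact force between tile and the fingers below 0.05 N and linear speed of tile above 0.3 m/s).
It fails at once if the easel is shoved more than 30 mm (distance of easel from where it was at the start of the episode above 0.03 m).
It fails at once if a vase, a jar or the short kiln prop is moved more than 25 mm (distance of any of vase_a, vase_b, jar_a, jar_b, jar_c, prop from where it was at the start of the episode above 0.025 m).
It also fails if it takes over 64 s, if anything falls off the work surface, if the arm or the gripper's body presses on something with over 40 N, if the wrist force passes 120 N, or if a joint passes its speed limit or range.

ROBOT

A 6-joint arm with a two-finger parallel gripper is mounted at the origin on the work surface. World frame = base frame: x ahead of the robot, y to its left, z up, the work surface at z = 0. Lengths are in m, angles in rad, forces in N, time in s.
With the tool pointing down it reaches from about 0.3 to 0.875 m from the base axis. Payload 6.4 kg.
Tool frame: the origin (TCP) lies between the finger pads; the fingertips stand 25 mm ahead of it and the grasp point (between the pads) lies 6 mm ahead of it; z points along the fingers, y is the line along which they close (so a half turn about z gives the same grasp; the last joint's range is limited). The gripper opens to 85 mm and grips with 20 to 120 N. Pads are 22 mm wide; open, the fingers measure 114 mm over their backs; the gripper's body (76 mm by 85 mm) begins 54 mm behind the grasp point. The pads swing forward as they close: fully open they stand 13 mm farther back than shut.
Start: joints at [-1.314, 0.181, 1.607, -0, 1.354, -0.206], TCP at [0.257, -0.515, 0.256] pointing down, gripper open.
Joint ranges: [-2.99, 2.99], [-0.89, 2.07], [0.3, 2.58], [-1.14, 4.28], [0, 2.63], [-3.12, 3.12]. Speed limits (rad/s): [2.57, 2.57, 3.01, 3.14, 3.14, 3.14].

INTERFACE

Orientations are given as a unit quaternion [w, x, y, z].
In Python, from bench import ctrl gives the robot as it stands.
- The arm moves only by the tool servo_tool, never from a script. Its argument "series" is text: rows parted by semicolons, each of 7 numbers parted by spaces: the gripper command: -1 is fully open, 1 is shut, values between are in proportion, then the shift along the tool's x, y, z in m, then the turn, a rotation vector about the tool's x, y, z in degrees. A call has 1 to 12 rows; each row is the pose to reach, as a shift and turn from the pose commanded when the call began, along the tool's axes at that moment; what a row does not reach only later rows make up. A row lasts 1/12 s, in which the tool goes at most 41.7 mm and 7.16 degrees, less where a joint would pass 70% of its speed; a pose out of reach is approached as far as the arm can. A call with a gripper value outside its range is refused whole. The fingers move at their own pace and stop on an object; the grip force is fixed at half the most. Time passes only in rows, so rows that repeat a pose let the fingers close. It gives the time, the measured TCP pose, the force, the opening and the grip force at its end, in the units of the state.
- ctrl.get_obs(): the state, without advancing time (a new reading comes with each control period).
- ctrl.camera(name): name is "scene" or "top"; returns a dict with "img" (480x640x3 uint8, red, green, blue), "z_map" (480x640 float32, m along the optical axis (not along the pixel's ray), 0 where there is no reading), "fovy" (degrees; the focal length in pixels is half the picture's height over the tangent of half this angle, whatever the lens; pixels are square), "cx", "cy" (the principal point, pixels), "extrinsics" (4x4, takes a point from camera to world coordinates). Camera axes: x right, y down, z forward; pixel columns grow to the right and rows downward; lengths in m; the calibration is good to about 2 mm. A picture is of the moment at which its call begins.
- ctrl.hand_in(): hands the job in; it is judged then, once.
The state is a dict: "time_s": time; "q": joint angles; "dq": joint speeds; "joint_efforts": joint torques, N m; "eef_pos": TCP position; "eef_rot": TCP orientation; "wrist_force": force on the tool from outside, world axes, zero at the start; "torque": the same for the moment, N m; "opening": opening from 0.0 (shut) to 1.0 (fully open); "grasp_force": force on a finger pad.
Only numpy, scipy, OpenCV 4.12 (cv2) and the standard library are available. Lean on these libraries where they do the work, as an engineer would, in place of code of your own. Each camera call takes 0.05 s, during which the arm holds its last target. There are 200 camera calls.

## Working session

There is one attempt and no reset: what is moved stays moved. The work goes in short steps, Python scripts to look and compute and a tool call to move; the robot and the scene stay as the last step left them, time stands still between calls to the robot, and variables do not carry over. Pictures are saved under pics/ and viewed, at most 10 in all, crops included, and the job is handed in when it is done.

Besides the shell and the picture viewer there is one more tool, called after "Request:" as name(argument=value, ...), one argument or row to a line, values as JSON. servo_tool: Moves the arm, as the interface text tells. Its arguments: {"type":"object","properties":{"series":{"type":"string"}},"required":["series"]}

```bash
mkdir -p pics
cat > h.py <<'E'
import numpy as np,cv2
from scipy.spatial.transform import Rotation as R
from bench import ctrl
def cam(n,save=None):
    c=ctrl.camera(n)
    if save: cv2.imwrite('pics/'+save+'.png',c['img'][:,:,::-1])
    f=240/np.tan(np.radians(c['fovy'])/2)
    v,u=np.mgrid[:480,:640]; z=c['z_map']
    P=np.stack([(u-c['cx'])/f*z,(v-c['cy'])/f*z,z],-1)
    E=np.array(c['extrinsics']); W=P@E[:3,:3].T+E[:3,3]; W[z==0]=np.nan
    return c,W
E
python3 - <<'E'
from h import *
for n in('scene','top'):
    c,W=cam(n,n+'1'); np.save(n+'W.npy',W); print(n,c['fovy'],np.array(c['extrinsics']).round(3).tolist())
print(ctrl.get_obs())
E
```

```text
scene 47.192294070831686 [[0.572, 0.63, -0.526, 1.243], [0.82, -0.435, 0.372, -0.468], [0.006, -0.644, -0.765, 1.047], [0.0, 0.0, 0.0, 1.0]]
top 47.28281558821633 [[-0.012, -0.994, 0.107, 0.474], [-1.0, 0.009, -0.026, 0.016], [0.025, -0.107, -0.994, 1.146], [0.0, 0.0, 0.0, 1.0]]
{'time_s': 0.1, 'q': array([-1.31427013e+00,  1.81475348e-01,  1.60789241e+00,  1.22059692e-05,
        1.35381190e+00, -2.06275932e-01]), 'dq': array([-0.00166862, -0.00155883, -0.00192516,  0.00021585,  0.00075496,
        0.00024319]), 'joint_efforts': array([ 4.32162033e-04, -4.45876050e+01, -3.52235949e+01, -2.90299768e-04,
        4.15331204e-03,  2.23259235e-06]), 'eef_pos': array([ 0.25662665, -0.51404933,  0.25547692]), 'eef_rot': array([-7.93405574e-04,  9.73346024e-01,  2.29340115e-01, -1.39779044e-05]), 'wrist_force': array([ 0.67566467, -0.27614244,  0.74015323]), 'torque': array([ 0.02919331, -0.04060305,  0.00973626]), 'grasp_force': 0.0, 'opening': 1.0026504984216609}
```

View pics/scene1.png

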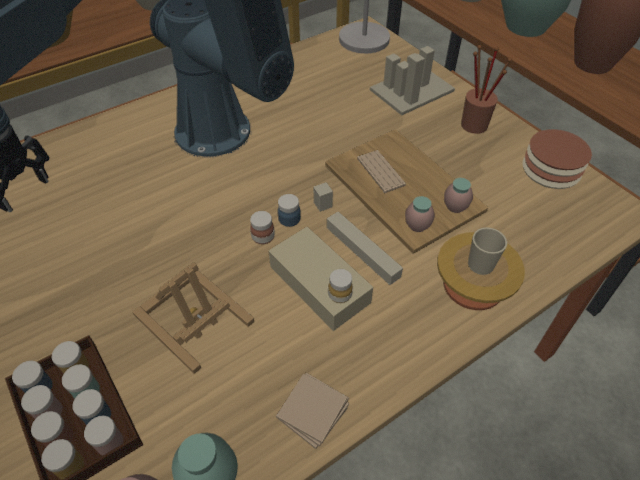

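View pics/top1.png

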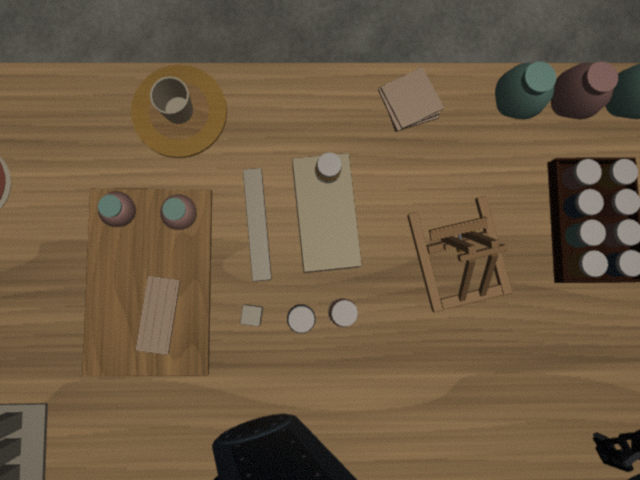

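Run:
```python
import cv2,numpy as np
t=cv2.imread('pics/top1.png')[190:315,400:520]; s=cv2.imread('pics/scene1.png')[255:375,130:260]
t=cv2.resize(t,None,fx=3.3,fy=4.4); s=cv2.resize(s,(400,550))
t=cv2.resize(t,(396,550))
cv2.imwrite('pics/easel.png',cv2.convertScaleAbs(np.hstack([t,s]),alpha=1.6))
W=np.load('topW.npy')
for u,v in [(138,350),(168,353),(179,281),(149,277),(158,315),(117,205),(178,208),(329,160),(300,315),(343,309),(251,313),(252,175),(264,275),(297,160),(349,158),(360,266),(306,271),(415,217),(440,306),(484,203),(507,290),(327,215)]:
    print((u,v),W[v,u].round(3))
# hi easel
m=np.zeros((480,640),bool);m[190:315,400:520]=1
for lo in (.02,.05,.08,.11,.14):
    k=m&(W[...,2]>lo)&(W[...,2]<lo+.03); v,u=np.nonzero(k); print(lo,k.sum(),W[k].mean(0).round(3),u.min() if len(u) else 0,u.max() if len(u) else 0)
```

```text
(138, 350) [0.368 0.325 0.027]
(168, 353) [0.36  0.267 0.019]
(179, 281) [0.504 0.246 0.027]
(149, 277) [0.513 0.306 0.028]
(158, 315) [0.437 0.286 0.03 ]
(117, 205) [0.649 0.351 0.1  ]
(178, 208) [0.641 0.234 0.102]
(329, 160) [ 0.728 -0.055  0.126]
(300, 315) [0.434 0.002 0.067]
(343, 309) [ 0.445 -0.082  0.068]
(251, 313) [0.439 0.098 0.058]
(252, 175) [0.719 0.097 0.04 ]
(264, 275) [0.514 0.073 0.039]
(297, 160) [0.743 0.005 0.066]
(349, 158) [ 0.764 -0.107 -0.003]
(360, 266) [ 0.532 -0.125  0.003]
(306, 271) [ 0.52  -0.011  0.064]
(415, 217) [ 0.632 -0.241  0.017]
(440, 306) [ 0.447 -0.286  0.019]
(484, 203) [ 0.66  -0.387  0.019]
(507, 290) [ 0.478 -0.429  0.013]
(327, 215) [ 0.631 -0.054  0.063]
0.02 1185 [ 0.556 -0.322  0.033] 410 510
0.05 628 [ 0.572 -0.327  0.059] 430 491
0.08 305 [ 0.537 -0.334  0.095] 452 494
0.11 334 [ 0.545 -0.332  0.125] 457 499
0.14 580 [ 0.55  -0.331  0.151] 458 506
```

View pics/easel.png

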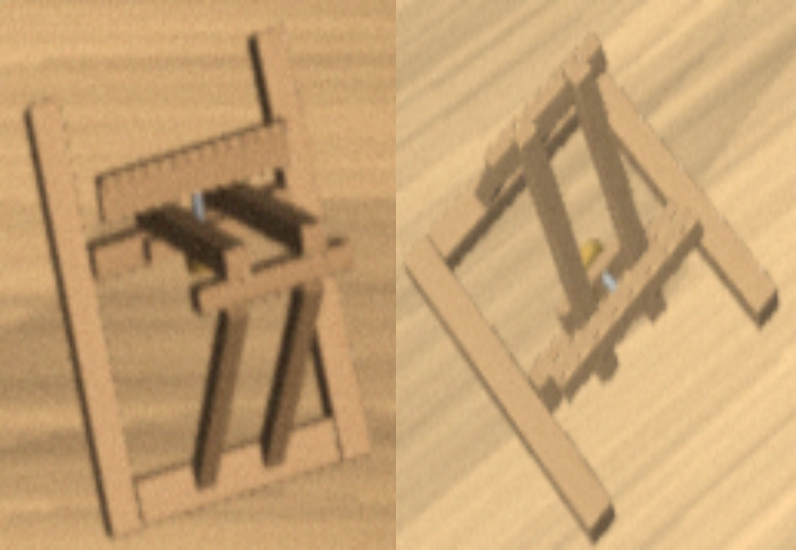

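```bash
cat >> h.py <<'E'
def Rz(a): return R.from_euler('z',a)
def goto(pos,rot,frm=None):
    """print tool-frame shift and turn from measured pose (or frm=(pos,rot)) to pos,rot"""
    if frm is None:
        o=ctrl.get_obs(); p=o['eef_pos']; r=R.from_quat(np.roll(o['eef_rot'],-1))
        print('t %.2f'%o['time_s'],'q',o['q'].round(2),'F',o['wrist_force'].round(2),'open %.3f'%o['opening'])
    else: p,r=frm
    s=r.inv().apply(np.array(pos)-p); t=(r.inv()*rot).as_rotvec(degrees=True)
    n=max(np.linalg.norm(s)/.0417,np.linalg.norm(t)/7.16)
    print('shift',s.round(4),'turn',t.round(1),'rows>=%.1f'%n)
def frame(x=None,y=None,z=None):
    """rotation from z axis and approx y axis"""
    z=np.array(z,float);z/=np.linalg.norm(z); y=np.array(y,float); y-=z*(y@z); y/=np.linalg.norm(y)
    return R.from_matrix(np.c_[np.cross(y,z),y,z])
def wrist(rot,q1,th):
    m=(Rz(q1)*R.from_euler('y',th)).inv()*rot*Rz(-np.pi/2)
    e=m.as_euler('ZYZ'); return e
E
python3 - <<'E'
from h import *
T=np.load('topW.npy');S=np.load('sceneW.npy')
# tile: points above board
m=np.zeros((480,640),bool);m[270:362,130:186]=1
img=cv2.imread('pics/top1.png').astype(int)
k=m&(T[...,2]>.0235)&(T[...,2]<.04)
k=cv2.morphologyEx(k.astype(np.uint8),cv2.MORPH_OPEN,np.ones((5,5)))>0
print('tile',k.sum(),cv2.minAreaRect((T[k][:,:2]*1000).astype(np.float32)),T[k][:,2].mean())
b=np.zeros_like(m);b[360:372,95:200]=1;print('board z',np.nanmedian(T[b][:,2]))
for nm,(v0,v1,u0,u1),lo,hi in [('brick',(150,275,290,365),.055,.075),('lprop',(165,285,240,275),.03,.05),('prop',(300,330,235,268),.045,.07)]:
    k=np.zeros_like(m);k[v0:v1,u0:u1]=1;k&=(T[...,2]>lo)&(T[...,2]<hi);k=cv2.morphologyEx(k.astype(np.uint8),cv2.MORPH_OPEN,np.ones((3,3)))>0
    print(nm,k.sum(),cv2.minAreaRect((T[k][:,:2]*1000).astype(np.float32)))
# easel
a=T[190:315,400:520].reshape(-1,3);c=S[255:375,130:260].reshape(-1,3)
def sel(P,lo,hi): return P[(P[:,2]>lo)&(P[:,2]<hi)]
for n,P in(('top',a),('scene',c)):
    r=sel(P,.010,.022); print(n,'runners',len(r),cv2.minAreaRect((r[:,:2]*1000).astype(np.float32)))
np.savez('easel.npz',a=a,c=c)
E
```

```text
tile 2224 ((437.8184814453125, 288.2391357421875), (66.29509735107422, 149.95382690429688), 81.61273193359375) 0.028092415548757695
board z 0.01815701079466281
brick 5911 ((639.0447387695312, -52.559783935546875), (230.2642059326172, 115.46954345703125), 5.3502421379089355)
lprop 2104 ((618.94287109375, 88.52903747558594), (230.13412475585938, 38.23952865600586), 4.865174293518066)
prop 388 ((435.5198059082031, 98.99751281738281), (38.225135803222656, 37.84553527832031), 81.4728012084961)
top runners 2380 ((556.3441162109375, -332.04180908203125), (209.76519775390625, 172.03939819335938), 12.837159156799316)
scene runners 1815 ((553.0146484375, -332.28240966796875), (212.27903747558594, 171.75198364257812), 12.61655044555664)
```

Request:
servo_tool(
  series="-1 0 0 0 0 0 0; -1 0 0 -0.05 0 0 0",
)

```text
time_s: 0.27
eef_pos: [0.2555, -0.5102, 0.2892]
eef_rot: [-0.008, 0.973, 0.229, -0.0]
wrist_force: [1.0, -0.3, -0.9]
opening: 1.0
grasp_force: 0.0
```

Run:
```python
from h import *
d=np.load('easel.npz'); E=Rz(np.radians(192.75)); O=np.array([.570,-.3287,0])
for n in 'ac':
    L=E.inv().apply(d[n]-O)
    h=L[(L[:,2]>.145)&(np.abs(L[:,1])<.07)]; 
    print(n,'high bar y range',np.percentile(h[:,1],[1,50,99]).round(3),'x',np.percentile(h[:,0],[1,50,99]).round(3),'z',h[:,2].max().round(3))
    for z in np.arange(.02,.17,.01):
        k=(abs(L[:,2]-z)<.005)&(abs(abs(L[:,1])-.022)<.0055); q=L[k]
        kk=(abs(L[:,2]-z)<.005)&(abs(L[:,1])<.068)
        if k.sum()>3: print('z%.3f'%z,k.sum(),'x',np.percentile(q[:,0],[5,25,50,75]).round(4),'| y all',np.percentile(L[kk][:,1],[2,98]).round(3),'xmin',np.percentile(L[kk][:,0],2).round(4))
```

```text
a high bar y range [-0.044 -0.002  0.043] x [0.003 0.021 0.03 ] z 0.166
z0.020 69 x [0.0973 0.1072 0.1106 0.1139] | y all [-0.068  0.067] xmin -0.0787
z0.030 41 x [0.0868 0.0994 0.1018 0.1039] | y all [-0.062  0.062] xmin -0.0216
z0.040 76 x [-0.0246 -0.003   0.0848  0.0963] | y all [-0.05   0.031] xmin -0.0343
z0.050 150 x [-0.0454 -0.0353 -0.0276  0.079 ] | y all [-0.058  0.057] xmin -0.0462
z0.060 79 x [-0.0433 -0.0406  0.0728  0.0842] | y all [-0.056  0.054] xmin -0.0445
z0.070 60 x [-0.018   0.0688  0.077   0.0794] | y all [-0.029  0.027] xmin -0.0185
z0.080 64 x [-0.0157  0.0407  0.07    0.0731] | y all [-0.029  0.028] xmin -0.0159
z0.090 59 x [-0.0127  0.0261  0.0649  0.0674] | y all [-0.029  0.027] xmin -0.0132
z0.100 65 x [-0.01    0.0467  0.0584  0.0605] | y all [-0.029  0.027] xmin -0.0101
z0.110 60 x [-0.0077  0.0024  0.0512  0.0545] | y all [-0.029  0.027] xmin -0.008
z0.120 68 x [-0.0049  0.0364  0.0466  0.0492] | y all [-0.029  0.027] xmin -0.0051
z0.130 61 x [-0.0026 -0.0003  0.0394  0.0426] | y all [-0.029  0.028] xmin -0.0026
z0.140 75 x [0.0007 0.0304 0.0334 0.0361
[... 790 characters left out ...]
.0108 -0.0097] | y all [-0.028  0.029] xmin -0.0136
z0.090 42 x [-0.0109 -0.0093 -0.0079 -0.0069] | y all [-0.028  0.029] xmin -0.0116
z0.100 43 x [-0.0085 -0.0065 -0.0056 -0.0041] | y all [-0.028  0.029] xmin -0.0085
z0.110 44 x [-0.0054 -0.0042 -0.003  -0.0015] | y all [-0.028  0.029] xmin -0.0059
z0.120 39 x [-0.0035 -0.0009 -0.0001  0.0008] | y all [-0.029  0.029] xmin -0.0036
z0.130 46 x [-0.      0.0016  0.0026  0.0041] | y all [-0.028  0.029] xmin -0.0005
z0.140 44 x [0.0025 0.0039 0.0048 0.0063] | y all [-0.042  0.044] xmin 0.0026
z0.150 66 x [0.0052 0.0074 0.0088 0.0273] | y all [-0.042  0.044] xmin 0.0059
z0.160 68 x [0.0088 0.0105 0.0132 0.0179] | y all [-0.028  0.029] xmin 0.0078
```

Run:
```python
from h import *
o=ctrl.get_obs(); q=o['q']; r=R.from_quat(np.roll(o['eef_rot'],-1))
print(q.round(3), wrist(r,q[0],q[1]+q[2]).round(3))
B=Rz(np.radians(5.2)); t=np.radians(48); E=Rz(np.radians(192.75)); c=np.radians(15)
cases={'pick':([0,0,-1],[0,1,0],np.radians(-8.4),.53),
'lean':([0,-np.sin(t),-np.cos(t)],[1,0,0],np.radians(5.2),.3),
'regrip':([0,np.cos(t),-np.sin(t)],[1,0,0],np.radians(5.2),-.25),
'final':([-np.sin(c),0,-np.cos(c)],[0,1,0],np.radians(192.75),-.53)}
for n,(z,y,yaw,q1) in cases.items():
  for s in(1,-1):
    rot=Rz(yaw)*frame(z=z,y=np.array(y)*s)
    for th in(1.6,1.9,2.2): print(n,s,th,wrist(rot,q1,th).round(2))
```

```text
[-1.315  0.155  1.569 -0.     1.434 -0.206] [-0.     1.434 -0.206]
pick 1 1.6 [ 0.    1.54 -0.89]
pick 1 1.9 [ 0.    1.24 -0.89]
pick 1 2.2 [ 0.    0.94 -0.89]
pick -1 1.6 [0.   1.54 2.25]
pick -1 1.9 [-0.    1.24  2.25]
pick -1 2.2 [0.   0.94 2.25]
lean 1 1.6 [-0.82  1.71  0.16]
lean 1 1.9 [-0.82  1.5   0.38]
lean 1 2.2 [-0.86  1.3   0.61]
lean -1 1.6 [-0.82  1.71 -2.98]
lean -1 1.9 [-0.82  1.5  -2.76]
lean -1 2.2 [-0.86  1.3  -2.53]
regrip 1 1.6 [ 0.7   1.77 -0.28]
regrip 1 1.9 [ 0.68  1.54 -0.47]
regrip 1 2.2 [ 0.71  1.31 -0.66]
regrip -1 1.6 [0.7  1.77 2.86]
regrip -1 1.9 [0.68 1.54 2.67]
regrip -1 2.2 [0.71 1.31 2.48]
final 1 1.6 [0.18 1.35 0.8 ]
final 1 1.9 [0.2  1.06 0.73]
final 1 2.2 [0.26 0.77 0.65]
final -1 1.6 [ 0.18  1.35 -2.35]
final -1 1.9 [ 0.2   1.06 -2.41]
final -1 2.2 [ 0.26  0.77 -2.49]
```

Run:
```python
from h import *
goto([.478,.282,.18],Rz(np.radians(-8.4))*frame(z=[0,0,-1],y=[0,1,0]))
```

```text
t 0.27 q [-1.31  0.16  1.57 -0.    1.43 -0.21] F [ 1.   -0.26 -0.91] open 1.000
shift [ 0.5523 -0.6078  0.1209] turn [-1.000e-01 -1.300e+00 -1.451e+02] rows>=20.3
```

Request:
servo_tool(
  series="-1 0.552 -0.608 0.10 0 0 -145; -1 0.552 -0.608 0.10 0 0 -145; -1 0.552 -0.608 0.10 0 0 -145; -1 0.552 -0.608 0.10 0 0 -145; -1 0.552 -0.608 0.10 0 0 -145; -1 0.552 -0.608 0.10 0 0 -145; -1 0.552 -0.608 0.10 0 0 -145; -1 0.552 -0.608 0.10 0 0 -145; -1 0.552 -0.608 0.10 0 0 -145; -1 0.552 -0.608 0.10 0 0 -145; -1 0.552 -0.608 0.10 0 0 -145; -1 0.552 -0.608 0.10 0 0 -145",
)

```text
time_s: 1.27
eef_pos: [0.3912, -0.0348, 0.2375]
eef_rot: [0.001, 0.553, 0.833, 0.0]
wrist_force: [1.2, -0.5, -0.4]
opening: 0.997
grasp_force: 0.0
```

Run:
```python
from h import *
goto([.478,.282,.18],Rz(np.radians(-8.4))*frame(z=[0,0,-1],y=[0,1,0]))
```

```text
t 1.27 q [-0.39 -0.24  2.06 -0.    1.32 -0.79] F [ 1.17 -0.51 -0.4 ] open 0.997
shift [0.2584 0.2027 0.0575] turn [  0.    0.1 -58.8] rows>=8.2
```

Request:
servo_tool(
  series="-1 0.258 0.203 0.057 0 0 -58.8; -1 0.258 0.203 0.057 0 0 -58.8; -1 0.258 0.203 0.057 0 0 -58.8; -1 0.258 0.203 0.057 0 0 -58.8; -1 0.258 0.203 0.057 0 0 -58.8; -1 0.258 0.203 0.057 0 0 -58.8; -1 0.258 0.203 0.057 0 0 -58.8; -1 0.258 0.203 0.057 0 0 -58.8; -1 0.258 0.203 0.057 0 0 -58.8; -1 0.258 0.203 0.057 0 0 -58.8; -1 0.258 0.203 0.057 0 0 -58.8",
)

```text
time_s: 2.18
eef_pos: [0.4797, 0.2792, 0.1799]
eef_rot: [-0.001, 0.076, 0.997, -0.0]
wrist_force: [-1.0, -0.1, -0.4]
opening: 1.0
grasp_force: 0.0
```

Run:
```python
from h import *
goto([.4776,.282,.06],Rz(np.radians(-8.4))*frame(z=[0,0,-1],y=[0,1,0]))
```

```text
t 2.18 q [ 0.31  0.22  1.73 -0.    1.2  -1.1 ] F [-1.01 -0.15 -0.41] open 1.000
shift [0.0024 0.0025 0.1199] turn [-0.1 -0.1 -0.4] rows>=2.9
```

Request:
servo_tool(
  series="-1 0.002 0.002 0.04 0 0 0; -1 0.002 0.002 0.08 0 0 0; -1 0.002 0.002 0.115 0 0 0; -1 0.002 0.002 0.125 0 0 0; -1 0.002 0.002 0.130 0 0 0; -1 0.002 0.002 0.133 0 0 0; -1 0.002 0.002 0.133 0 0 0",
)

```text
time_s: 2.77
eef_pos: [0.48, 0.2814, 0.0492]
eef_rot: [0.001, 0.077, 0.997, 0.001]
wrist_force: [0.1, -0.9, -0.2]
opening: 1.003
grasp_force: 0.0
```

Run:
```python
from h import *
c,W=cam('scene'); cv2.imwrite('pics/pick.png',cv2.resize(c['img'][130:230,330:450,::-1],None,fx=5,fy=5))
goto([.4776,.282,.04],Rz(np.radians(-8.4))*frame(z=[0,0,-1],y=[0,1,0]))
```

```text
t 2.82 q [ 0.32  0.41  1.78  0.    0.94 -1.1 ] F [ 0.73 -0.42  0.41] open 1.004
shift [ 0.0027 -0.0001  0.0097] turn [ 0.1  0.2 -0.4] rows>=0.2
```

View pics/pick.png

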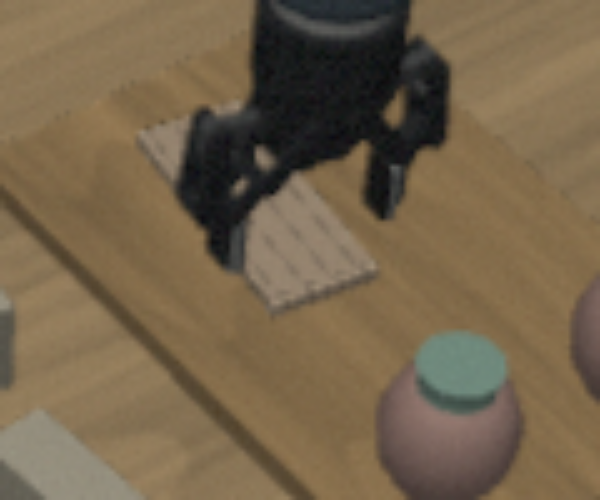

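The fingers straddle the tile near its far end (crop about 240,230 and 385,200), still a little above the board. I'll lower in small steps and watch the force.

Request:
servo_tool(
  series="-1 0.002 0 0.003 0 0 -0.4; -1 0.002 0 0.006 0 0 -0.4; -1 0.002 0 0.006 0 0 -0.4",
)

```text
time_s: 3.07
eef_pos: [0.4767, 0.282, 0.0419]
eef_rot: [0.0, 0.073, 0.997, 0.0]
wrist_force: [-0.2, 0.5, 0.6]
opening: 1.002
grasp_force: 0.0
```

Request:
servo_tool(
  series="-1 0 0 0.002 0 0 0; -1 0 0 0.004 0 0 0; -1 0 0 0.004 0 0 0",
)

```text
time_s: 3.32
eef_pos: [0.4763, 0.2818, 0.0372]
eef_rot: [-0.0, 0.073, 0.997, -0.0]
wrist_force: [-0.5, -0.5, 0.0]
opening: 1.002
grasp_force: 0.0
```

Request:
servo_tool(
  series="-1 0 0 0.0015 0 0 0; 0 0 0 0.0015 0 0 0; 1 0 0 0.0015 0 0 0; 1 0 0 0.0015 0 0 0; 1 0 0 0.0015 0 0 0; 1 0 0 0.0015 0 0 0; 1 0 0 0.0015 0 0 0; 1 0 0 0.0015 0 0 0",
)

```text
time_s: 3.98
eef_pos: [0.4778, 0.2823, 0.0374]
eef_rot: [0.001, 0.073, 0.997, 0.0]
wrist_force: [0.7, 0.9, 7.7]
opening: 0.74
grasp_force: 70.4
```

```bash
cat >> h.py <<'E'
BY=np.radians(5.2); BC=np.array([.639,-.0526,0]); B=Rz(BY)
def lean(t,footv,footz,u=-.06,g=.115,off=.0195):
    t=np.radians(t); d=np.array([0,-np.cos(t),np.sin(t)]); z=np.array([0,-np.sin(t),-np.cos(t)])
    return BC+B.apply(np.array([u,footv,footz])+g*d-off*z), B*frame(z=z,y=[1,0,0])
E
python3 - <<'E'
from h import *
p,r=lean(49,.1125,.002); print(p, [wrist(r,q1,2.0).round(2) for q1 in(0,.1,.2)])
goto(p+[0,0,.13],r)
E
```

```text
[ 0.57455488 -0.00648097  0.10158475] [array([-0.92,  1.23,  0.28]), array([-0.9 ,  1.3 ,  0.34]), array([-0.87,  1.37,  0.4 ])]
t 3.98 q [ 0.32  0.43  1.79 -0.    0.92 -1.11] F [0.69 0.88 7.72] open 0.740
shift [-0.138  -0.2715 -0.1942] turn [ 32.7 -41.3  71.4] rows>=12.4
```

Request:
servo_tool(
  series="1 0 0 -0.01 0 0 0; 1 0 0 -0.03 0 0 0; 1 0 0 -0.07 0 0 0; 1 0 0 -0.11 0 0 0; 1 0 0 -0.15 0 0 0; 1 0 0 -0.19 0 0 0; 1 0 0 -0.22 0 0 0; 1 0 0 -0.22 0 0 0",
)

```text
time_s: 4.65
eef_pos: [0.4798, 0.283, 0.2645]
eef_rot: [0.006, 0.073, 0.997, 0.003]
wrist_force: [0.8, -0.2, -0.3]
opening: 0.738
grasp_force: 66.6
```

Run:
```python
from h import *
p,r=lean(49,.1125,.002)
goto(p+[0,0,.13],r)
```

```text
t 4.65 q [ 0.32  0.13  1.65  0.    1.35 -1.11] F [ 0.81 -0.24 -0.27] open 0.738
shift [-0.1353 -0.2729  0.0329] turn [ 33.2 -41.   71.1] rows>=12.4
```

Request:
servo_tool(
  series="1 -0.135 -0.273 0.027 33 -41 71; 1 -0.135 -0.273 0.027 33 -41 71; 1 -0.135 -0.273 0.027 33 -41 71; 1 -0.135 -0.273 0.027 33 -41 71; 1 -0.135 -0.273 0.027 33 -41 71; 1 -0.135 -0.273 0.027 33 -41 71; 1 -0.135 -0.273 0.027 33 -41 71; 1 -0.135 -0.273 0.027 33 -41 71; 1 -0.135 -0.273 0.027 33 -41 71; 1 -0.135 -0.273 0.027 33 -41 71; 1 -0.135 -0.273 0.027 33 -41 71; 1 -0.135 -0.273 0.027 33 -41 71",
)

```text
time_s: 5.65
eef_pos: [0.5699, -0.0078, 0.2286]
eef_rot: [0.298, 0.601, 0.688, -0.278]
wrist_force: [-0.9, -0.1, -1.7]
opening: 0.736
grasp_force: 66.7
```

Request:
servo_tool(
  series="1 0 0 0 0 0 0; 1 0 0 0 0 0 0; 1 0 0 0 0 0 0",
)

```text
time_s: 5.9
eef_pos: [0.5704, -0.0078, 0.2287]
eef_rot: [0.296, 0.598, 0.691, -0.277]
wrist_force: [0.7, 1.0, -1.6]
opening: 0.739
grasp_force: 66.7
```

Run:
```python
from h import *
p,r=lean(49,.1125,.002)
c,W=cam('scene','lean1');c,W=cam('top','lean1t'); cv2.imwrite('pics/l1.png',np.hstack([cv2.resize(cv2.imread('pics/lean1.png')[130:330,250:420],(400,470)),cv2.resize(cv2.imread('pics/lean1t.png')[130:330,200:370],(400,470))]))
goto(p+[0,0,.13],r)
```

```text
t 6.00 q [ 0.16  0.34  1.68 -0.87  1.31  0.34] F [ 0.43 -0.65 -1.46] open 0.738
shift [-0.0008  0.0042 -0.0023] turn [ 0.7 -1.2  2.6] rows>=0.4
```

View pics/l1.png

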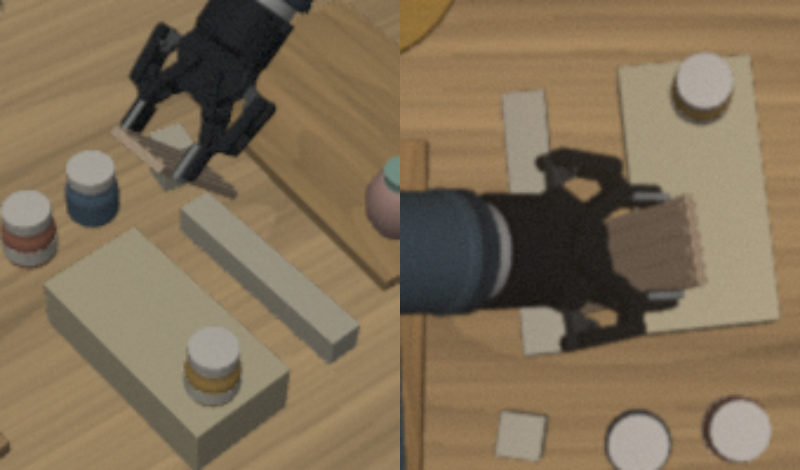

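The tile is held by its upper end, ribs up, foot low towards the gap (scene crop 120,135 to 235,195). I'll check its real tilt and then descend.

Run:
```python
from h import *
c,W=cam('top')
P=W[212:250,296:314].reshape(-1,3);P=P[np.isfinite(P[:,0])]
med=np.median(P[:,2]);P=P[abs(P[:,2]-med)<.03]
m=P.mean(0);n=np.linalg.svd(P-m)[2][2];n*=np.sign(n[2]);print(len(P),m,'normal in brick frame',B.inv().apply(n),'want 0,.755,.656')
o=ctrl.get_obs();r0=R.from_quat(np.roll(o['eef_rot'],-1));print('tool z',B.inv().apply(r0.apply([0,0,1])))
p,r=lean(49,.1125,.002)
goto(p+[0,0,.03],r);goto(p+[0,0,.13],r)
```

```text
648 [ 0.58138351 -0.00540165  0.21684118] normal in brick frame [-0.1109732   0.79839303  0.59182219] want 0,.755,.656
tool z [ 0.01135255 -0.74123956 -0.67114457]
t 6.05 q [ 0.16  0.34  1.68 -0.87  1.32  0.34] F [ 0.23 -0.15 -0.95] open 0.738
shift [0.0735 0.0067 0.0649] turn [ 0.7 -1.1  2.6] rows>=2.4
t 6.05 q [ 0.16  0.34  1.68 -0.87  1.32  0.34] F [ 0.23 -0.15 -0.95] open 0.738
shift [-0.0006  0.0042 -0.0022] turn [ 0.7 -1.1  2.6] rows>=0.4
```

Request:
servo_tool(
  series="1 0 0.004 -0.002 0.7 -1.1 2.6; 1 0.025 0.0055 0.02 0.7 -1.1 2.6; 1 0.05 0.006 0.043 0.7 -1.1 2.6; 1 0.0735 0.0067 0.065 0.7 -1.1 2.6; 1 0.0735 0.0067 0.065 0.7 -1.1 2.6; 1 0.0735 0.0067 0.065 0.7 -1.1 2.6",
)

```text
time_s: 6.55
eef_pos: [0.5734, -0.0069, 0.13]
eef_rot: [0.305, 0.613, 0.672, -0.282]
wrist_force: [0.1, 0.2, 0.3]
opening: 0.741
grasp_force: 66.6
```

Run:
```python
from h import *
p,r=lean(49,.1125,.002)
goto(p,r)
```

```text
t 6.55 q [ 0.17  0.52  1.68 -0.92  1.23  0.54] F [0.11 0.24 0.3 ] open 0.741
shift [0.0216 0.0013 0.0184] turn [-0.2  0.   0.1] rows>=0.7
```

Down in small steps until the foot touches.

Request:
servo_tool(
  series="1 0.006 0.001 0.005 0 0 0; 1 0.012 0.001 0.010 0 0 0; 1 0.0165 0.001 0.014 0 0 0; 1 0.0165 0.001 0.014 0 0 0",
)

```text
time_s: 6.88
eef_pos: [0.5754, -0.0059, 0.1089]
eef_rot: [0.306, 0.614, 0.672, -0.28]
wrist_force: [-0.7, 0.1, -1.1]
opening: 0.741
grasp_force: 66.7
```

Request:
servo_tool(
  series="1 0.0017 0 0.0015 0 0 0; 1 0.0034 0 0.003 0 0 0; 1 0.0051 0 0.0044 0 0 0; 1 0.0051 0 0.0044 0 0 0",
)

```text
time_s: 7.22
eef_pos: [0.5754, -0.0059, 0.1021]
eef_rot: [0.306, 0.614, 0.672, -0.28]
wrist_force: [-1.2, -0.0, -1.3]
opening: 0.734
grasp_force: 66.7
```

Request:
servo_tool(
  series="1 0.0015 0 0.0013 0 0 0; 1 0.003 0 0.0026 0 0 0; 1 0.003 0 0.0026 0 0 0",
)

```text
time_s: 7.47
eef_pos: [0.576, -0.0067, 0.0998]
eef_rot: [0.307, 0.614, 0.671, -0.281]
wrist_force: [-1.2, -2.2, 5.8]
opening: 0.735
grasp_force: 67.1
```

Request:
servo_tool(
  series="0.4 0 0 0 0 0 0; 0.2 0 0 0 0 0 0; 0 0 0 0 0 0 0; -0.4 0 0 0 0 0 0; -1 0 0 0 0 0 0; -1 0 0 0 0 0 0; -1 0 0 0 0 0 0; -1 0 0 0 0 0 0",
)

```text
time_s: 8.13
eef_pos: [0.5755, -0.0058, 0.0982]
eef_rot: [0.306, 0.614, 0.672, -0.28]
wrist_force: [-0.3, -0.4, 0.2]
opening: 1.003
grasp_force: 0.0
```

Request:
servo_tool(
  series="-1 0 0 -0.02 0 0 0; -1 0 0 -0.05 0 0 0; -1 0 0 -0.09 0 0 0; -1 0 0 -0.13 0 0 0; -1 0 0 -0.16 0 0 0; -1 0 0 -0.18 0 0 0; -1 0 0 -0.18 0 0 0",
)

```text
time_s: 8.72
eef_pos: [0.5648, 0.133, 0.22]
eef_rot: [0.308, 0.614, 0.672, -0.277]
wrist_force: [0.6, -0.6, -1.0]
opening: 0.998
grasp_force: 0.0
```

Run:
```python
from h import *
print(ctrl.get_obs()['eef_pos'],ctrl.get_obs()['q'].round(2))
c,S=cam('scene','s2');c,T=cam('top','t2');np.savez('l2.npz',S=S,T=T)
cv2.imwrite('pics/l2.png',np.hstack([cv2.resize(cv2.imread('pics/s2.png')[130:330,250:420],(400,470)),cv2.resize(cv2.imread('pics/t2.png')[130:330,200:370],(400,470))]))
for n,W in(('S',S),('T',T)):
    L=B.inv().apply(W.reshape(-1,3)-BC)
    L=L[(L[:,0]>-.12)&(L[:,0]<.03)&(L[:,1]>-.01)&(L[:,1]<.12)&(L[:,2]>.072)&(L[:,2]<.14)]
    if len(L)<20: print(n,len(L)); continue
    m=np.median(L,0);
    k=np.ones(len(L),bool)
    for i in range(6):
        m=L[k].mean(0);v=np.linalg.svd(L[k]-m)[2][2];v*=np.sign(v[2]); k=abs((L-m)@v)<(.01,.006,.004,.003,.003,.003)[i]
    print(n,len(L),k.sum(),'m',m.round(4),'n',v.round(3),'angle',np.degrees(np.arctan2(v[1],v[2])),'u range',np.percentile(L[k][:,0],[1,50,99]).round(4),'v',np.percentile(L[k][:,1],[1,99]).round(4),'zmax',np.percentile(L[k][:,2],99))
```

```text
[0.56480802 0.1330042  0.22002905] [ 0.39  0.48  1.51 -0.81  1.5   0.51]
S 315 231 m [-0.0552  0.0374  0.0999] n [0.022 0.704 0.71 ] angle 44.731148524596115 u range [-0.0892 -0.0539 -0.0267] v [0.018 0.064] zmax 0.1179566379366416
T 868 737 m [-0.0559  0.0413  0.0959] n [-0.005  0.721  0.693] angle 46.13258197549066 u range [-0.0877 -0.0559 -0.0242] v [0.0196 0.0651] zmax 0.11719630587230169
```

View pics/l2.png

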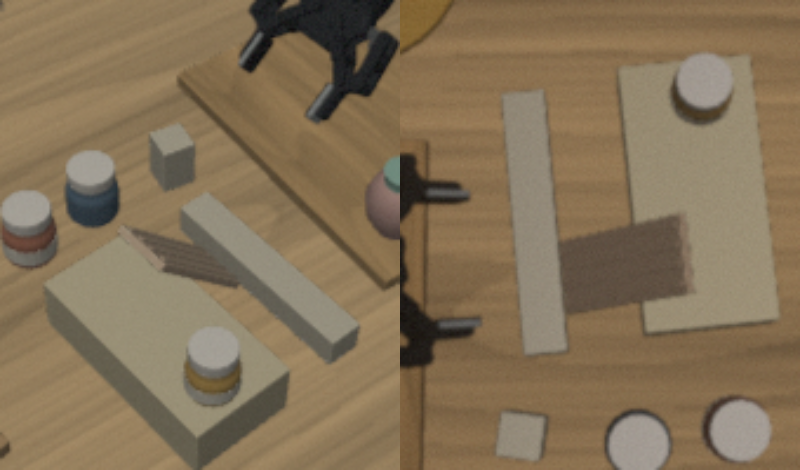

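Run:
```python
from h import *
d=np.load('l2.npz')
n=np.array([0,.73,.683]);e=np.array([0,-.683,.73]) # up the tile
for k in 'ST':
    L=B.inv().apply(d[k].reshape(-1,3)-BC)
    D=L@n; k0=(L[:,0]>-.12)&(L[:,0]<.03)&(L[:,1]>.005)&(L[:,1]<.12)&(L[:,2]>.045)&(L[:,2]<.14)
    h=np.median(D[k0&(L[:,2]>.08)]); s=k0&(abs(D-h)<.004)
    if k=='S': s&=L[:,2]>.07
    a=L[s][:,0];b=L[s]@e
    lo=[];hi=[];bb=[]
    for c in np.arange(b.min()+.004,b.max()-.004,.006):
        q=a[abs(b-c)<.003]; lo.append(q.min());hi.append(q.max());bb.append(c)
    print(k,s.sum(),'plane',h.round(4),'slopes',np.degrees(np.polyfit(bb,lo,1)[0]),np.degrees(np.polyfit(bb,hi,1)[0]),'centre u at top',(lo[-1]+hi[-1])/2,'top b',b.max(), np.round(hi,3))
```

```text
S 250 plane 0.095 slopes -2.3613433214820367 -0.9096466176806901 centre u at top -0.05989037770520447 top b 0.07488534835979826 [-0.027 -0.027 -0.028 -0.025 -0.031 -0.027 -0.028 -0.027 -0.027 -0.028
 -0.029]
T 1205 plane 0.0955 slopes -0.4685897701446318 0.5918303491770507 centre u at top -0.05561741061456485 top b 0.07300233883404651 [-0.024 -0.026 -0.025 -0.024 -0.025 -0.024 -0.023 -0.024 -0.023 -0.024
 -0.025 -0.024 -0.025 -0.023 -0.023 -0.024]
```

```bash
cat >> h.py <<'E'
def regrip(back,u=-.0565,g=.012):
    n=np.array([0,.73,.683]);e=np.array([0,-.683,.73]); m=n*(.0953-.005)+e*.0735
    return BC+B.apply(np.array([u,0,0])+m-e*g+e*back), B*frame(z=-e,y=[1,0,0])
E
python3 - <<'E'
from h import *
p,r=regrip(.1);print(p); goto(p+[0,0,.12],r)
E
```

```text
[ 0.5867553  -0.10192357  0.1795699 ]
t 8.82 q [ 0.39  0.48  1.52 -0.81  1.5   0.51] F [ 0.03 -0.4  -0.97] open 1.001
shift [-0.2156  0.0023  0.1213] turn [ 0.  92.1 -0. ] rows>=12.9
```

Request:
servo_tool(
  series="-1 -0.216 0.002 0.121 0 92 0; -1 -0.216 0.002 0.121 0 92 0; -1 -0.216 0.002 0.121 0 92 0; -1 -0.216 0.002 0.121 0 92 0; -1 -0.216 0.002 0.121 0 92 0; -1 -0.216 0.002 0.121 0 92 0; -1 -0.216 0.002 0.121 0 92 0; -1 -0.216 0.002 0.121 0 92 0; -1 -0.216 0.002 0.121 0 92 0; -1 -0.216 0.002 0.121 0 92 0; -1 -0.216 0.002 0.121 0 92 0; -1 -0.216 0.002 0.121 0 92 0",
)

```text
time_s: 9.82
eef_pos: [0.5855, -0.1044, 0.2993]
eef_rot: [-0.236, 0.641, 0.698, 0.216]
wrist_force: [0.2, 0.6, -0.2]
opening: 0.999
grasp_force: 0.0
```

Request:
servo_tool(
  series="-1 0 0 0 0 0 0; -1 0 0 0 0 0 0; -1 0 0 0 0 0 0",
)

```text
time_s: 10.07
eef_pos: [0.5858, -0.1028, 0.2992]
eef_rot: [-0.234, 0.641, 0.7, 0.213]
wrist_force: [0.4, -0.7, 0.4]
opening: 1.001
grasp_force: 0.0
```

Run:
```python
from h import *
p,r=regrip(.05); goto(p,r)
```

```text
t 10.07 q [-0.61  0.39  1.38  0.49  1.79 -0.69] F [ 0.39 -0.74  0.35] open 1.001
shift [-0.0656  0.0012  0.1459] turn [ 0.   6.3 -0.2] rows>=3.8
```

Request:
servo_tool(
  series="-1 -0.022 0.001 0.034 0 6.3 -0.2; -1 -0.044 0.001 0.068 0 6.3 -0.2; -1 -0.065 0.001 0.1 0 6.3 -0.2; -1 -0.0656 0.001 0.13 0 6.3 -0.2; -1 -0.0656 0.001 0.146 0 6.3 -0.2; -1 -0.0656 0.001 0.146 0 6.3 -0.2; -1 -0.0656 0.001 0.146 0 6.3 -0.2",
)

```text
time_s: 10.65
eef_pos: [0.584, -0.0659, 0.1447]
eef_rot: [-0.271, 0.625, 0.688, 0.248]
wrist_force: [-0.4, -0.6, 0.2]
opening: 1.003
grasp_force: 0.0
```

Run:
```python
from h import *
p,r=regrip(.0); goto(p,r)
c,S=cam('scene','s3');c,T=cam('top','t3')
cv2.imwrite('pics/l3.png',np.hstack([cv2.resize(cv2.imread('pics/s3.png')[150:300,260:390],(400,462)),cv2.resize(cv2.imread('pics/t3.png')[170:300,240:370],(400,462))]))
```

```text
t 10.65 q [-0.6   0.57  1.5   0.56  1.6  -0.83] F [-0.43 -0.61  0.24] open 1.003
shift [-0.0026 -0.0005  0.0498] turn [-0.1 -0.   0.2] rows>=1.2
```

View pics/l3.png

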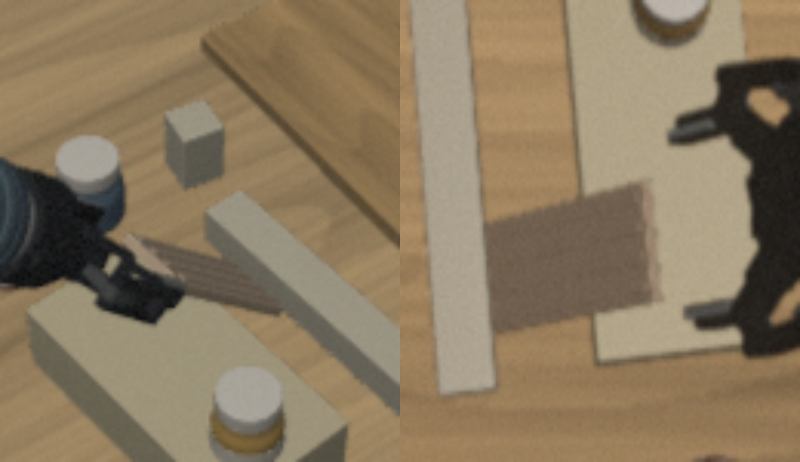

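The tile leans square on the brick and the open fingers come at its top end; the fingers' middle (row ~223 at column 685) seems above the tile's line (~237), so I'll check by depth.

Run:
```python
from h import *
c,T=cam('top')
o=ctrl.get_obs();r0=R.from_quat(np.roll(o['eef_rot'],-1))
for nm,(v0,v1,u0,u1) in {'upper':(203,212,327,338),'lower':(253,263,332,340)}.items():
    P=T[v0:v1,u0:u1].reshape(-1,3);P=P[P[:,2]>.09]; L=r0.inv().apply(P-o['eef_pos'])
    print(nm,len(P),P.mean(0).round(3),'tool y',np.percentile(L[:,1],[5,50,95]).round(4),'z',np.percentile(L[:,2],[50,99]).round(4))
P=T[170:300,240:345].reshape(-1,3);L=r0.inv().apply(P-o['eef_pos'])
k=(abs(L[:,0])<.012)&(L[:,2]>.042)&(L[:,2]<.11)&(abs(L[:,1])<.06)&(P[:,2]>.07)
for a in(.045,.055,.065,.075):
    q=L[k&(abs(L[:,2]-a)<.005)]; print(a,len(q),q[:,1].min().round(4),q[:,1].max().round(4),q[:,0].mean().round(4))
```

```text
upper 67 [ 0.634 -0.058  0.154] tool y [0.0455 0.0494 0.0554] z [-0.0026  0.0111]
lower 42 [ 0.539 -0.064  0.152] tool y [-0.0513 -0.0449 -0.0402] z [0.0009 0.009 ]
0.045 185 -0.0334 0.0308 0.0009
0.055 133 -0.0335 0.0313 0.0035
0.065 123 -0.0329 0.0313 0.0038
0.075 128 -0.0336 0.0307 0.0036
```

Request:
servo_tool(
  series="-1 -0.002 -0.0015 0.02 0 0 0; -1 -0.002 -0.0015 0.04 0 0 0; -1 -0.002 -0.0015 0.05 0 0 0; -1 -0.002 -0.0015 0.05 0 0 0; 0 -0.002 -0.0015 0.05 0 0 0; 1 -0.002 -0.0015 0.05 0 0 0; 1 -0.002 -0.0015 0.05 0 0 0; 1 -0.002 -0.0015 0.05 0 0 0; 1 -0.002 -0.0015 0.05 0 0 0; 1 -0.002 -0.0015 0.05 0 0 0; 1 -0.002 -0.0015 0.05 0 0 0",
)

```text
time_s: 11.72
eef_pos: [0.5805, -0.0359, 0.1074]
eef_rot: [-0.27, 0.626, 0.687, 0.249]
wrist_force: [-0.4, -3.6, 6.7]
opening: 0.745
grasp_force: 65.9
```

```bash
cat >> h.py <<'E'
RR=Rz(np.radians(192.75))*R.from_euler('y',15,degrees=True); RO=np.array([.598,-.322,.02])
RT=RR*frame(z=[0,0,-1],y=[0,-1,0])
def rest(x,y,z): return RO+RR.apply([x,y,z])
E
python3 - <<'E'
from h import *
print(rest(-.05,0,.31),rest(0,0,0.1)); goto(rest(-.05,0,.31),RT)
E
```

```text
[ 0.56684989 -0.32904855  0.33237796] [ 0.57275628 -0.32771207  0.11659258]
t 11.72 q [-0.56  0.6   1.55  0.58  1.52 -0.84] F [-0.42 -3.57  6.7 ] open 0.745
shift [-0.0581 -0.0394 -0.3631] turn [ 24.7 -42.8 -97.8] rows>=15.3
```

Request:
servo_tool(
  series="1 0.006 0 -0.007 0 0 0; 1 0.02 0 -0.022 0 0 0; 1 0.045 0 -0.048 0 0 0; 1 0.07 0 -0.075 0 0 0; 1 0.096 0 -0.102 0 0 0; 1 0.123 0 -0.131 0 0 0; 1 0.137 0 -0.146 0 0 0; 1 0.15 0 -0.16 0 0 0; 1 0.15 0 -0.16 0 0 0",
)

```text
time_s: 12.47
eef_pos: [0.5802, -0.0355, 0.3302]
eef_rot: [-0.268, 0.626, 0.689, 0.25]
wrist_force: [1.0, -0.6, -1.5]
opening: 0.747
grasp_force: 66.1
```

Run:
```python
from h import *
goto(rest(-.05,0,.31),RT)
```

```text
t 12.47 q [-0.56  0.33  1.43  0.6   1.84 -0.63] F [ 0.97 -0.64 -1.46] open 0.747
shift [-0.2112 -0.0404 -0.2003] turn [ 24.7 -42.5 -97.6] rows>=15.3
```

Request:
servo_tool(
  series="1 -0.211 -0.04 -0.2 24.7 -42.5 -97.6; 1 -0.211 -0.04 -0.2 24.7 -42.5 -97.6; 1 -0.211 -0.04 -0.2 24.7 -42.5 -97.6; 1 -0.211 -0.04 -0.2 24.7 -42.5 -97.6; 1 -0.211 -0.04 -0.2 24.7 -42.5 -97.6; 1 -0.211 -0.04 -0.2 24.7 -42.5 -97.6; 1 -0.211 -0.04 -0.2 24.7 -42.5 -97.6; 1 -0.211 -0.04 -0.2 24.7 -42.5 -97.6; 1 -0.211 -0.04 -0.2 24.7 -42.5 -97.6; 1 -0.211 -0.04 -0.2 24.7 -42.5 -97.6; 1 -0.211 -0.04 -0.2 24.7 -42.5 -97.6; 1 -0.211 -0.04 -0.2 24.7 -42.5 -97.6",
)

```text
time_s: 13.47
eef_pos: [0.5657, -0.3277, 0.3245]
eef_rot: [0.038, 0.061, 0.995, 0.076]
wrist_force: [0.2, -0.6, -1.5]
opening: 0.745
grasp_force: 67.0
```

Run:
```python
from h import *
goto(rest(-.05,0,.31),RT)
```

```text
t 13.47 q [-0.78  0.32  1.31  0.16  1.55 -2.24] F [ 0.22 -0.6  -1.46] open 0.745
shift [-0.0019  0.0001 -0.0079] turn [  5.5  -9.5 -20.7] rows>=3.3
```

Request:
servo_tool(
  series="1 -0.002 0 -0.006 5.5 -9.5 -20.7; 1 -0.002 0 -0.006 5.5 -9.5 -20.7; 1 -0.002 0 -0.006 5.5 -9.5 -20.7; 1 -0.002 0 -0.006 5.5 -9.5 -20.7; 1 -0.002 0 -0.006 5.5 -9.5 -20.7; 1 -0.002 0 -0.006 5.5 -9.5 -20.7",
)

```text
time_s: 13.97
eef_pos: [0.5668, -0.3289, 0.3311]
eef_rot: [0.129, -0.107, 0.986, 0.016]
wrist_force: [-0.6, -0.9, -1.1]
opening: 0.748
grasp_force: 67.1
```

Run:
```python
from h import *
goto(rest(-.05,0,.31),RT)
c,S=cam('scene','s4'); c2,T=cam('top')
o=ctrl.get_obs();p=o['eef_pos'];r0=R.from_quat(np.roll(o['eef_rot'],-1))
L=r0.inv().apply(S.reshape(-1,3)-p)
k=(abs(L[:,1])<.03)&(L[:,2]>.03)&(L[:,2]<.135)&(abs(L[:,0])<.03); q=L[k]
A=np.c_[np.ones(k.sum()),q[:,1],q[:,2]]; s=np.linalg.lstsq(A,q[:,0],rcond=None)[0]; print('plain face x=%.4f slopes y %.3f z %.3f'%tuple(s),k.sum(), 'resid',np.std(A@s-q[:,0]))
k2=(abs(L[:,0]+.003)<.014)&(L[:,2]>.02)&(L[:,2]<.17)&(abs(L[:,1])<.05);q=L[k2];print('end z',np.percentile(q[:,2],[95,99,100]).round(4))
for a in(.04,.06,.08,.1,.12): 
    w=q[abs(q[:,2]-a)<.006]; print(a,len(w),np.percentile(w[:,1],[1,99]).round(4),np.median(w[:,0]).round(4))
# rib side from top
cv2.imwrite('pics/l4.png',cv2.resize(cv2.imread('pics/s4.png')[160:390,100:290],(600,600*230//190))[:600])
# refine easel in scene cam: ledge/lip in rest frame
Q=RR.inv().apply(S.reshape(-1,3)-RO); 
for y0 in (-.05,-.035,0,.035,.05):
    kk=(abs(Q[:,1]-y0)<.006)&(Q[:,0]>-.035)&(Q[:,0]<.01)&(Q[:,2]>0)&(Q[:,2]<.08)
    z=Q[kk]; print('y',y0,len(z), 'lip top z',np.percentile(z[:,2],[90,98]).round(4) if len(z) else '', 'inner', np.median(z[(z[:,0]>-.016)&(z[:,0]<-.004)][:,2]).round(4))
```

```text
t 13.97 q [-0.81  0.2   1.46  0.23  1.36 -2.63] F [-0.6  -0.9  -1.06] open 0.748
shift [-0.0003 -0.0002 -0.0012] turn [ 0.1 -0.1 -0.4] rows>=0.1
plain face x=-0.0026 slopes y -0.005 z -0.002 1481 resid 0.0014306146341151549
end z [0.1361 0.1416 0.1439]
0.04 208 [-0.032   0.0321] -0.0022
0.06 199 [-0.0327  0.0318] -0.0027
0.08 197 [-0.0326  0.0315] -0.003
0.1 188 [-0.0326  0.0307] -0.0026
0.12 176 [-0.0334  0.0307] -0.0027
y -0.05 49 lip top z [0.0331 0.0346] inner 0.0285
y -0.035 58 lip top z [0.0344 0.0549] inner 0.0286
y 0 59 lip top z [0.0323 0.0343] inner 0.0291
y 0.035 69 lip top z [0.054 0.075] inner 0.0284
y 0.05 58 lip top z [0.0329 0.034 ] inner 0.0287
```

View pics/l4.png

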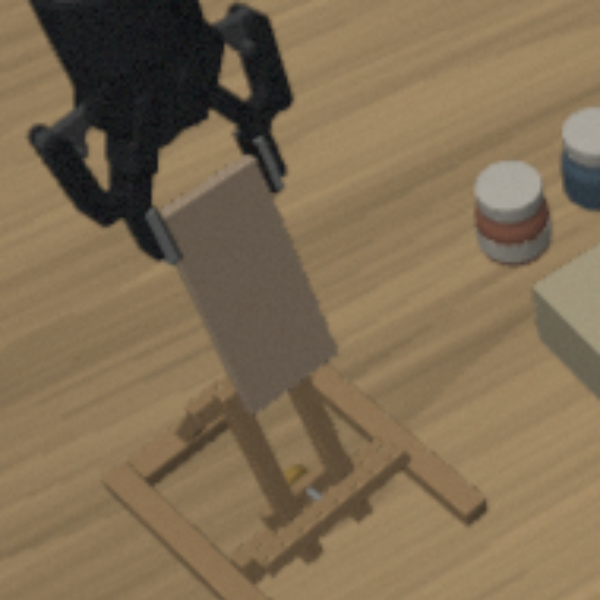

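Plain face forward, ribs to the laths, tile hanging straight above the easel (bottom edge at crop ~255,410 to 335,350; ledge at ~330,500). Lowering.

Request:
servo_tool(
  series="1 0.015 0 0.01 0 0 -0.4; 1 0.03 0 0.025 0 0 -0.4; 1 0.038 0 0.045 0 0 -0.4; 1 0.04 0 0.065 0 0 -0.4; 1 0.04 0 0.085 0 0 -0.4; 1 0.04 0 0.1 0 0 -0.4; 1 0.04 0 0.11 0 0 -0.4; 1 0.04 0 0.115 0 0 -0.4; 1 0.04 0 0.115 0 0 -0.4; 1 0.04 0 0.115 0 0 -0.4",
)

```text
time_s: 14.9
eef_pos: [0.5592, -0.3314, 0.2117]
eef_rot: [0.13, -0.111, 0.985, 0.014]
wrist_force: [0.5, -0.5, -1.3]
opening: 0.748
grasp_force: 67.1
```

```bash
cat > chk.py <<'E'
from h import *
o=ctrl.get_obs();p=o['eef_pos'];r0=R.from_quat(np.roll(o['eef_rot'],-1))
print('TCP rest',RR.inv().apply(p-RO).round(4),'F in rest',RR.inv().apply(o['wrist_force']).round(2),'torque',RR.inv().apply(o['torque']).round(2),'turn',(r0.inv()*RT).as_rotvec(degrees=True).round(2),o['time_s'])
c,S=cam('scene','chk')
Q=RR.inv().apply(S.reshape(-1,3)-RO)
zt=o and RR.inv().apply(p-RO)[2]
k=(abs(Q[:,1])<.029)&(Q[:,2]>zt-.12)&(Q[:,2]<zt-.02)&(abs(Q[:,0])<.05);q=Q[k]
A=np.c_[np.ones(k.sum()),q[:,2]-.1,q[:,1]];s=np.linalg.lstsq(A,q[:,0],rcond=None)[0];print('plain face rest x (scene) %.4f, z slope %.3f y slope %.3f'%tuple(s))
k=(abs(Q[:,2]-zt+.08)<.03)&(abs(Q[:,0]-s[0])<.006)&(abs(Q[:,1])<.05);print('tile y',np.percentile(Q[k][:,1],[1,99]).round(4))
for a,b in((.04,.055),(-.055,-.04)):
    k=(Q[:,1]>a)&(Q[:,1]<b)&(Q[:,0]>-.035)&(Q[:,0]<0)&(Q[:,2]>.02)&(Q[:,2]<.045);z=Q[k];t=z[z[:,2]>.0315];print('lip x',np.percentile(t[:,0],[5,50,95]).round(4),'ledge',np.median(z[(z[:,0]>-.014)][:,2]).round(4))
E
python3 chk.py
```

```text
TCP rest [-0.0111  0.0007  0.1955] F in rest [ 0.03  0.63 -1.34] torque [ 0.03 -0.23 -0.05] turn [-0.06  0.05  0.14] 14.9
plain face rest x (scene) -0.0141, z slope 0.005 y slope 0.060
tile y [-0.0304  0.0338]
lip x [-0.0228 -0.0203 -0.0159] ledge 0.0287
lip x [-0.0234 -0.02   -0.0149] ledge 0.0291
```

Request:
servo_tool(
  series="1 0.0012 0 0.008 0 0 0; 1 0.0012 0 0.016 0 0 0; 1 0.0012 0 0.021 0 0 0; 1 0.0012 0 0.022 0 0 0; 1 0.0012 0 0.022 0 0 0",
)

```text
time_s: 15.37
eef_pos: [0.5632, -0.33, 0.189]
eef_rot: [0.13, -0.111, 0.985, 0.014]
wrist_force: [0.6, 0.0, -1.3]
opening: 0.746
grasp_force: 67.0
```

Request:
servo_tool(
  series="1 0 0 0.0005 0 0 0; 1 0 0 0.001 0 0 0; 1 0 0 0.0015 0 0 0; 1 0 0 0.002 0 0 0; 1 0 0 0.002 0 0 0",
)

```text
time_s: 15.78
eef_pos: [0.5641, -0.3303, 0.1886]
eef_rot: [0.13, -0.111, 0.985, 0.014]
wrist_force: [-2.5, 0.3, 3.4]
opening: 0.742
grasp_force: 67.7
```

```bash
python3 chk.py
```

```text
TCP rest [-0.0099  0.0006  0.1719] F in rest [ 1.37 -0.85  3.89] torque [-0.39 -0.31 -0.01] turn [-0.08  0.07  0.14] 15.7833
plain face rest x (scene) -0.0128, z slope -0.001 y slope 0.031
tile y [-0.0305  0.0338]
lip x [-0.0215 -0.0187 -0.0119] ledge 0.0285
lip x [-0.0214 -0.0193 -0.0151] ledge 0.0281
```

Run:
```python
from h import *
c,S=cam('scene');Q=RR.inv().apply(S-RO)
k=(abs(Q[...,1])<.022)&(Q[...,0]>-.03)&(Q[...,0]<.012)&(Q[...,2]>.15)&(Q[...,2]<.2)
q=Q[k]
for a in np.arange(.16,.196,.003):
    w=q[abs(q[:,2]-a)<.0015]; print(a.round(3),len(w),np.percentile(w[:,0],[5,50,95]).round(4) if len(w) else '')
print('front column near bottom:')
k=(abs(Q[...,1])<.028)&(Q[...,0]>-.035)&(Q[...,0]<.012)&(Q[...,2]>.0)&(Q[...,2]<.06);q=Q[k]
for a in np.arange(.016,.056,.003):
    w=q[abs(q[:,2]-a)<.0015]; print(a.round(3),len(w),np.percentile(w[:,0],[5,50,95]).round(4) if len(w) else '')
v,u=np.nonzero(k);print(u.min(),u.max(),v.min(),v.max())
b=c['img'][250:370,130:270,::-1];cv2.imwrite('pics/l5.png',cv2.convertScaleAbs(cv2.resize(b,(700,600),interpolation=cv2.INTER_CUBIC),alpha=1.6))
```

```text
Traceback (most recent call last):
  File "scipy/spatial/transform/_rotation.pyx", line 2580, in scipy.spatial.transform._rotation.Rotation.apply
ValueError: Expected input of shape (3,) or (P, 3), got (480, 640, 3).
```

Run:
```python
from h import *
c,S=cam('scene');Q=RR.inv().apply(S.reshape(-1,3)-RO).reshape(S.shape)
k=(abs(Q[...,1])<.022)&(Q[...,0]>-.03)&(Q[...,0]<.012)&(Q[...,2]>.15)&(Q[...,2]<.2)
q=Q[k]
for a in np.arange(.166,.196,.003):
    w=q[abs(q[:,2]-a)<.0015]; print(a.round(3),len(w),np.percentile(w[:,0],[5,50,95]).round(4) if len(w) else '')
print('front column near bottom:')
k=(abs(Q[...,1])<.028)&(Q[...,0]>-.035)&(Q[...,0]<.012)&(Q[...,2]>.0)&(Q[...,2]<.06);q=Q[k]
for a in np.arange(.016,.056,.003):
    w=q[abs(q[:,2]-a)<.0015]; print(a.round(3),len(w),np.percentile(w[:,0],[5,50,95]).round(4) if len(w) else '')
b=c['img'][250:370,130:270,::-1];cv2.imwrite('pics/l5.png',cv2.convertScaleAbs(cv2.resize(b,(700,600),interpolation=cv2.INTER_CUBIC),alpha=1.6))
```

```text
0.166 25 [-0.0144 -0.0131 -0.0114]
0.169 26 [-0.0144 -0.0124 -0.0106]
0.172 26 [-0.0156 -0.0135 -0.0112]
0.175 31 [-0.0152 -0.0127 -0.005 ]
0.178 65 [-0.0151 -0.01   -0.0042]
0.181 15 [-0.0149 -0.0123 -0.0078]
0.184 1 [-0.0131 -0.0131 -0.0131]
0.187 0 
0.19 0 
0.193 0 
front column near bottom:
0.016 0 
0.019 3 [-0.0194 -0.0189 -0.0173]
0.022 20 [-0.0206 -0.0192 -0.0174]
0.025 27 [-0.0219 -0.0198 -0.0181]
0.028 31 [-0.0227 -0.0197 -0.0106]
0.031 53 [-0.0217 -0.0167 -0.0117]
0.034 52 [-0.0223 -0.0175 -0.0115]
0.037 29 [-0.0213 -0.0132 -0.0103]
0.04 29 [-0.016  -0.014  -0.0111]
0.043 27 [-0.0151 -0.0134 -0.0113]
0.046 30 [-0.0161 -0.0134 -0.0105]
0.049 27 [-0.0159 -0.0131 -0.0115]
0.052 24 [-0.0156 -0.0138 -0.0122]
0.055 35 [-0.0157 -0.0133 -0.0111]
```

View pics/l5.png

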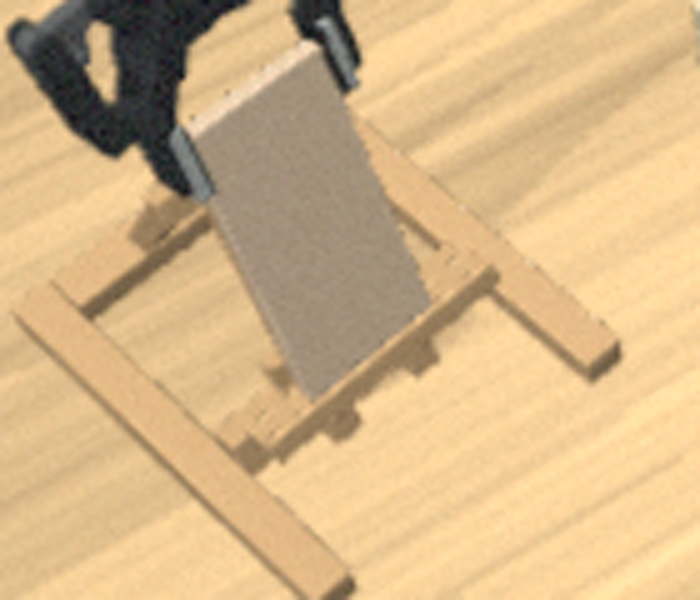

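The tile's bottom edge sits behind the lip on the ledge (crop ~315,395 to 430,300). Now I'll ease it back against the laths.

Request:
servo_tool(
  series="1 0.0005 0 0 0 0 0; 1 0.001 0 0 0 0 0; 1 0.0015 0 0 0 0 0; 1 0.002 0 0 0 0 0; 1 0.002 0 0 0 0 0",
)

```text
time_s: 16.35
eef_pos: [0.5626, -0.3307, 0.1882]
eef_rot: [0.131, -0.111, 0.985, 0.014]
wrist_force: [-1.0, 0.7, 4.6]
opening: 0.743
grasp_force: 67.7
```

```bash
python3 chk.py
```

```text
TCP rest [-0.0083  0.0006  0.1719] F in rest [-0.36 -0.94  4.67] torque [-0.55  0.16 -0.04] turn [-0.09  0.13  0.12] 16.35
plain face rest x (scene) -0.0121, z slope 0.013 y slope 0.018
tile y [-0.0306  0.0337]
lip x [-0.0229 -0.0201 -0.0126] ledge 0.0288
lip x [-0.0218 -0.0193 -0.0124] ledge 0.0284
```

Request:
servo_tool(
  series="1 0.0005 0 0 0 0 0; 1 0.001 0 0 0 0 0; 1 0.0015 0 0 0 0 0; 1 0.002 0 0 0 0 0; 1 0.002 0 0 0 0 0",
)

```text
time_s: 16.82
eef_pos: [0.5609, -0.3312, 0.1877]
eef_rot: [0.131, -0.111, 0.985, 0.014]
wrist_force: [0.1, 1.2, 5.6]
opening: 0.747
grasp_force: 67.6
```

```bash
python3 chk.py
```

```text
TCP rest [-0.0065  0.0007  0.1718] F in rest [-1.84 -1.14  5.33] torque [-0.49  0.52 -0.02] turn [-0.11  0.15  0.13] 16.8167
plain face rest x (scene) -0.0109, z slope 0.019 y slope 0.018
tile y [-0.0305  0.0341]
lip x [-0.0234 -0.0196 -0.0172] ledge 0.0282
lip x [-0.0226 -0.0193 -0.0146] ledge 0.0291
```

Request:
servo_tool(
  series="1 0.0005 0 0 0 0 0; 1 0.001 0 0 0 0 0; 1 0.0015 0 0 0 0 0; 1 0.002 0 0 0 0 0; 1 0.002 0 0 0 0 0",
)

```text
time_s: 17.28
eef_pos: [0.5598, -0.3315, 0.1874]
eef_rot: [0.132, -0.111, 0.985, 0.013]
wrist_force: [5.5, 1.7, 5.0]
opening: 0.746
grasp_force: 67.6
```

```bash
python3 chk.py
```

```text
TCP rest [-0.0053  0.0008  0.1719] F in rest [-6.87 -0.47  3.35] torque [-0.34  1.22  0.01] turn [-0.14  0.24  0.14] 17.2833
plain face rest x (scene) -0.0099, z slope 0.021 y slope 0.018
tile y [-0.0305  0.0338]
lip x [-0.022  -0.0191 -0.0095] ledge 0.0279
lip x [-0.0216 -0.0178 -0.0089] ledge 0.0291
```

Request:
servo_tool(
  series="0.6 -0.0005 0 0 0 0 0; 0.5 -0.0005 0 0 0 0 0; 0.4 -0.0005 0 0 0 0 0; 0.2 -0.0005 0 0 0 0 0; 0 -0.0005 0 0 0 0 0; -0.3 -0.0005 0 0 0 0 0; -0.6 -0.0005 0 0 0 0 0; -1 -0.0005 0 0 0 0 0; -1 -0.0005 0 0 0 0 0; -1 -0.0005 0 0 0 0 0; -1 -0.0005 0 0 0 0 0",
)

```text
time_s: 18.25
eef_pos: [0.5583, -0.3312, 0.1858]
eef_rot: [0.13, -0.111, 0.985, 0.014]
wrist_force: [-0.2, -0.0, 0.5]
opening: 1.0
grasp_force: 0.0
```

```bash
python3 chk.py
```

```text
TCP rest [-0.0035  0.0003  0.1707] F in rest [ 0.01 -0.02  0.56] torque [ 0.06 -0.14  0.  ] turn [-0.01 -0.01  0.11] 18.25
plain face rest x (scene) -0.0091, z slope 0.009 y slope -0.001
tile y [-0.0287  0.0355]
lip x [-0.0227 -0.0192 -0.0147] ledge 0.0288
lip x [-0.0219 -0.0195 -0.0162] ledge 0.0288
```

Request:
servo_tool(
  series="-1 0 0.002 -0.008 0 0 0; -1 0 0.002 -0.02 0 0 0; -1 0 0.002 -0.035 0 0 0; -1 0 0.002 -0.06 0 0 0; -1 0 0.002 -0.09 0 0 0; -1 0 0.002 -0.12 0 0 0; -1 0 0.002 -0.15 0 0 0; -1 0 0.002 -0.15 0 0 0; -1 0 0.002 -0.15 0 0 0; -1 0 0.002 -0.15 0 0 0",
)

```text
time_s: 19.13
eef_pos: [0.52, -0.3377, 0.3317]
eef_rot: [0.13, -0.111, 0.985, 0.014]
wrist_force: [-0.2, -0.7, 0.0]
opening: 1.003
grasp_force: 0.0
```

Run:
```python
from h import *
o=ctrl.get_obs();print(o['eef_pos'],o['time_s'],o['wrist_force'])
c,S=cam('scene','end');c,T=cam('top')
for W in(S,T):
    Q=RR.inv().apply(W.reshape(-1,3)-RO);k=(abs(Q[:,1])<.05)&(abs(Q[:,0]+.009)<.008)&(Q[:,2]>.06)&(Q[:,2]<.2);q=Q[k]
    print(len(q),'y',np.percentile(q[:,1],[1,99]).round(4),'x med',np.median(q[:,0]).round(4),'ztop',np.percentile(q[:,2],99).round(4))
a=S[255:375,130:260].reshape(-1,3);r=a[(a[:,2]>.01)&(a[:,2]<.022)];print(cv2.minAreaRect((r[:,:2]*1000).astype(np.float32)),'was 553.0,-332.3')
```

```text
[ 0.52001611 -0.33774269  0.33167248] 19.1333 [-0.24917279 -0.71251701  0.03450216]
1602 y [-0.0288  0.0354] x med -0.0088 ztop 0.1795
815 y [-0.0296  0.0346] x med -0.0126 ztop 0.1806
((551.96142578125, -332.2135314941406), (213.11021423339844, 172.3095245361328), 12.946224212646484) was 553.0,-332.3
```

View pics/end.png

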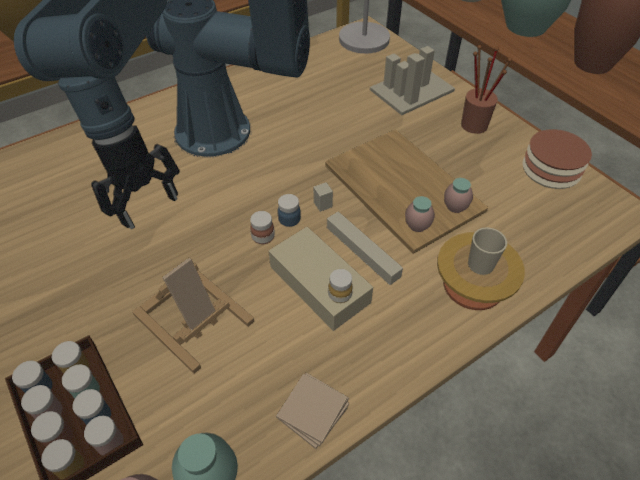

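The tile stands on the easel, plain face out (around 188,293), with the gripper clear of it and the jars, vases and prop where they were.

```bash
python3 -c "
from bench import ctrl
print(ctrl.hand_in())"
```

```text
the job is handed in; nothing more can be done
None
```

The job is handed in (the hand-in gave no verdict): the tile stands on the easel's ledge behind the lip, plain face out, about 3 mm off centre against the 15 mm allowed; the easel moved only about 1 mm, and the vases, jars and short prop look undisturbed in the last picture.

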